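# Fit the three-hole die on the tart press and catch it

## Task

Fit the three-hole die on the three studs of the tart press: the stud carrier stops at an unknown angle, so turn the die lightly on the stud tips until it drops over all three, and lower it fully home, flat on the carrier, without forcing it. Then swing the catch fully in over the die's rim and let go of everything, leaving the other things on the bench where they are.

Things in the scene. Friction and masses are not known exactly. Their poses are not given: they have to be found in the camera images.
- press: lower unit of a bench tart press: grey housing 210 (x) by 220 (y) by 62 mm high, fixed; origin under its centre on the bench, z up, front to its -x. On top, centred, a round steel carrier 120 mm across, locked, at an angle that is NOT measured: one of its three studs lies within 0.5 rad either side of the press's +x seen from the centre, the others 120 degrees on
- press_seat (a point): centre of the carrier's flat top face (the seat), 75 mm above the bench; axes as the press, not as the carrier. Three upright studs, 9 mm thick, stand 120 degrees apart on a circle of 45 mm radius about it, 14 mm high above the seat, their last 3 mm tapering to 6.4 mm
- die_grip (a point): grip point of the loose three-hole die: on its axis, inside the upright bar (44 mm long along x, 14 mm wide along y: grip across this; 40 mm high above the plate), 36 mm above the die's underside, 26 mm above the plate, 14 mm below the bar's top. z up. Home, it is 36 mm above the seat; resting unmatched on the stud tips, 50 mm
- die_under (a point): centre of the die's underside, axes as die_grip. The die is a round aluminium plate 128 mm across, 10 mm thick, about 0.4 kg, lying flat on the bench, with three 11 mm through holes at 0, 120 and 240 degrees from its +x on a circle of 45 mm radius, so any of three turns fits. Home, the studs stand 4 mm out of the holes
- die4_grip (a point): another die that does not fit and stays where it is: 110 mm across with four 18 mm holes and a like bar; same kind of point
- catch (a joint): catch on the press: a flat steel arm turning about an upright post at x = 0, y = -90 mm of the press. 0 rad: open, arm to the press's -x; grows clockwise seen from above to its stop at 1.571, arm to the press's +y over the die's rim, 2.5 mm above a die that is home (one that is not blocks it). Starts at 0 to 0.35. Friction about 1.5 N at the pin; stays where left
- catch_pin (a point): middle of the catch's upright round pin, by which it is pushed or pulled: 10 mm thick, 36 mm out from the post axis, free height 36 mm; this point is 111.5 mm above the bench, the pin's top 18 mm higher and the arm's top 17.5 mm lower
- bowl: white bowl, 124 mm across, 60 mm high; bystander; origin under its centre
- cutter: steel pastry ring, 68 mm across, 35 mm high; bystander; origin under its centre
- tub: white lidded tub, 180 mm across, 120 mm high; bystander; origin under its centre
- scraper: dough scraper, 80 by 115 mm, lying flat; bystander; origin under its centre
- jar: glass jar with steel lid, 68 mm across, 100 mm high; bystander; origin under its centre

How it is judged:
On the way:
1. the three-hole die is home on the studs while the catch is still open (z of die_grip in the frame of press_seat below 0.0385 m and horizontal distance between die_grip and press_seat below 0.004 m and angle between die_grip's own z axis and vertical below 0.05 rad and value of joint catch below 0.7 rad), for 0.2 s.
At the end, for the whole second after the job is handed in: the three-hole die lies flat and home on the carrier (within 2.5 mm of the seat, 4 mm of its centre, 0.05 rad of level) and the catch has been swung in over its rim, to 1.25 rad or more, and is at rest (z of die_grip in the frame of press_seat below 0.0385 m and horizontal distance between die_grip and press_seat below 0.004 m and angle between die_grip's own z axis and vertical below 0.05 rad and value of joint catch above 1.25 rad and velocity of joint catch below 0.1 rad/s); the robot touches nothing.
It fails at once if the die is forced or dropped on the press (more than 60 N between them) (contact force between die and press above 60 N).
It fails at once if the other die is moved (over 20 mm) (distance of die4_grip from where it was at the start of the episode above 0.02 m).
It fails at once if a bystander is moved (over 30 mm) (distance of any of bowl, cutter, tub, scraper, jar from where it was at the start of the episode above 0.03 m).
It also fails if it takes over 72 s, if anything falls off the work surface, if the arm or the gripper's body presses on something with over 40 N, if the wrist force passes 120 N, or if a joint passes its speed limit or range.

## Robot

A 7-joint arm with a two-finger parallel gripper is mounted at the origin on the work surface. World frame = base frame: x ahead of the robot, y to its left, z up, the work surface at z = 0. Lengths are in m, angles in rad, forces in N, time in s.
With the tool pointing down it reaches from about 0.4 to 0.85 m from the base axis. Payload 4.5 kg.
Tool frame: the origin (TCP) lies on the centre line of the jaws, within the pads' length; the fingertips stand r.tip_extent ahead of it and the grasp point (between the pads) is the TCP (r.tip_extent is the distance from the TCP to the fingertips, in m); z points along the fingers, y is the line along which they close (so a half turn about z gives the same grasp; the last joint's range is limited). The gripper opens to 88 mm and grips with 3 to 60 N. Pads are 18 mm wide; open, the fingers measure 123 mm over their backs; the gripper's body (75 mm by 187 mm) begins 45 mm behind the grasp point.
Start: joints at [1.246, 0.689, -0.195, 1.565, 0.157, 0.902, -0.215], TCP at [0.219, -0.585, 0.258] pointing down, gripper open.
Joint ranges: [-3.01, 3.01], [-0.46, 2.08], [-1.47, 1.51], [0.13, 2.56], [-1, 4.14], [0.04, 2.09], [-2.66, 2.66]. Speed limits (rad/s): [2.57, 2.57, 3.14, 3.14, 3.14, 3.14, 3.14].

## Interface

Orientations are given as a unit quaternion [x, y, z, w].
In Python, from plant import sensors, vision, finish_job, r gives the robot as it stands. The module is installed in compiled form; this text tells all that it offers.
- The arm moves only by the tool step_arm, never from a script. Its argument "steps" is a list of rows, each a list of 2 entries, a list of its own where there are three numbers: the shift along the tool's x, y, z in cm, then the turn, a rotation vector about the tool's x, y, z in degrees. A call has 1 to 12 rows; each row shifts and turns the commanded pose from where the row before left it, along the tool's axes as they then stand; what a row does not reach is not made up. A row lasts 1/8 s, in which the tool goes at most 62.5 mm and 10.7 degrees, less where a joint would pass 70% of its speed; a pose out of reach is approached as far as the arm can. A call with a gripper value outside its range is refused whole. "claw" is the opening, from -1 (shut) to 1 (fully open), set as the call begins (left out, the last holds). The fingers move at their own pace and stop on an object; "grip_force" is the grip in N (left out, the last holds). Time passes only in rows, so rows that do not move let the fingers close. It gives the time, the measured TCP pose, the force, the opening and the grip force at its end, in the units of the state.
- sensors.get_state(): the state, without advancing time (a new reading comes with each control period).
- vision.snapshot(name): name is "scene" or "top" or "wrist"; returns a dict with "img" (384x512x3 uint8, red, green, blue), "fx", "fy", "cx", "cy" (pixels), "k1" (the pictures are not rectified: a ray, as slopes to the right and down, at radius r is drawn at 1 + k1 r^2 times it, then the intrinsics apply), "position" and "rotation" of the camera in the world. Camera axes: x right, y down, z forward; pixel columns grow to the right and rows downward; lengths in m; the calibration is good to about 2 mm. A picture is of the moment at which its call begins. There is no depth.
- finish_job(): hands the job in; it is judged then, once.
The state is a dict: "clock": time; "q": joint angles; "qd": joint speeds; "joint_torque": joint torques, N m; "tool_pos": TCP position; "eef_rot": TCP orientation; "contact_force": force on the tool from outside, world axes, zero at the start; "moment": the same for the moment, N m; "opening": opening from 0.0 (shut) to 1.0 (fully open); "finger_force": force on a finger pad.
Only numpy, scipy, OpenCV 4.12 (cv2) and the standard library are available. Lean on these libraries where they do the work, as an engineer would, in place of code of your own. Each camera call takes 0.05 s, during which the arm holds its last target. There are 200 camera calls.

## Working session

There is one attempt and no reset: what is moved stays moved. The work goes in short steps, Python scripts to look and compute and a tool call to move; the robot and the scene stay as the last step left them, time stands still between calls to the robot, and variables do not carry over. Pictures are saved under pics/ and viewed, at most 10 in all, crops included, and the job is handed in when it is done.

Besides the shell and the picture viewer there is one more tool, called after "Call:" as name(argument=value, ...) on one line, values as JSON. step_arm: Moves the arm, as the interface text tells. Its arguments: {"type":"object","properties":{"steps":{"type":"array"},"claw":{"type":"number"},"grip_force":{"type":"number"}},"required":["steps"]}

```bash
mkdir -p pics; cat > h.py <<'E'
import numpy as np, cv2
from plant import sensors, vision, r
from scipy.spatial.transform import Rotation as R
def snap(n,f):
    s=vision.snapshot(n); cv2.imwrite('pics/'+f,s['img'][:,:,::-1]); np.save('pics/'+f[:-4]+'.npy',s,allow_pickle=True); return s
def load(f): return np.load('pics/'+f+'.npy',allow_pickle=True).item()
def K(s): return np.array([[s['fx'],0,s['cx']],[0,s['fy'],s['cy']],[0,0,1.]]), np.array([s['k1'],0,0,0,0.])
def ray(s,px):
    k,d=K(s); p=cv2.undistortPoints(np.float64(px).reshape(-1,1,2),k,d).reshape(-1,2)
    v=np.c_[p,np.ones(len(p))]@np.array(rot(s)).T
    return np.array(s['position']),v
def rot(s):
    a=np.array(s['rotation'],float); return a if a.shape==(3,3) else R.from_quat(a).as_matrix()
def plane(s,px,z):
    o,v=ray(s,px); return o+v*((z-o[2])/v[:,2])[:,None]
def proj(s,P):
    k,d=K(s); M=rot(s).T; t=-M@np.array(s['position'])
    return cv2.projectPoints(np.float64(P).reshape(-1,1,3),cv2.Rodrigues(M)[0],t,k,d)[0].reshape(-1,2)
def delta(target,yaw=None):
    "tool-frame shift (cm) to world target"
    st=sensors.get_state(); T=R.from_quat(st['eef_rot'])
    return T.inv().apply(np.array(target)-st['tool_pos'])*100
E
python3 - <<'E'
from h import *
for n in('scene','top','wrist'):
    s=snap(n,n+'0.png'); print(n,s['fx'],s['k1'],s['position'],rot(s).round(3).tolist())
st=sensors.get_state(); print(st['tool_pos'],R.from_quat(st['eef_rot']).as_matrix().round(3).tolist(),r.tip_extent,st['contact_force'])
a=[cv2.imread(f'pics/{n}0.png') for n in('scene','top')]
E
```

```text
scene 387.3139443668267 0.03684163380164538 [ 1.09499983 -0.72352253  1.05687328] [[0.824, 0.385, -0.415], [0.566, -0.578, 0.588], [-0.013, -0.72, -0.694]]
top 423.41553779013276 -0.10872104019441611 [0.32129218 0.06577037 1.38153301] [[0.003, -0.986, 0.169], [-1.0, -0.002, 0.004], [-0.004, -0.169, -0.986]]
wrist 323.62317430997604 -0.015583257252466733 [ 0.28388422 -0.56159995  0.38385084] [[0.351, -0.902, -0.252], [-0.936, -0.339, -0.092], [-0.003, 0.268, -0.963]]
[ 0.21930901 -0.5848087   0.2571377 ] [[0.936, 0.351, -0.001], [0.351, -0.936, 0.001], [-0.0, -0.001, -1.0]] 0.019 [-0.23787784 -0.28669992 -0.70646027]
```

View pics/top0.png

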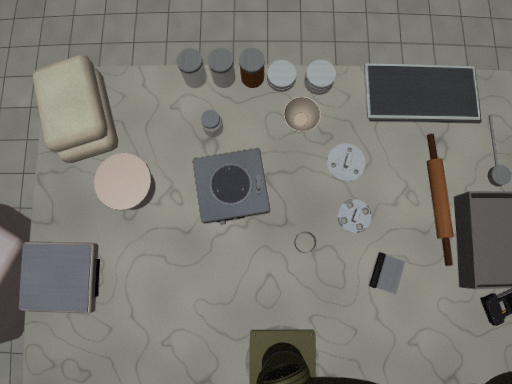

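View pics/scene0.png

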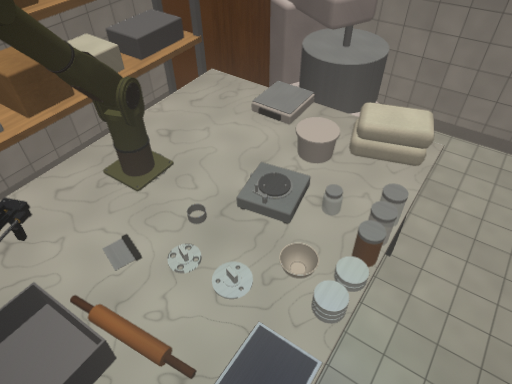

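The top view shows the press at (231,185), the three-hole die at (346,162), the four-hole die at (354,215), the bowl at (302,114), the cutter at (305,242) and the jar at (211,123). The scene view agrees with this. Next I'll measure the die and the press.

```bash
python3 - <<'E'
from h import *
s=load('top0');c=load('scene0');g=s['img']
# die: bright blob
hsv=cv2.cvtColor(g,cv2.COLOR_RGB2HSV)
def big(img,x0,y0,w,h,k): return cv2.resize(img[y0:y0+h,x0:x0+w],(w*k,h*k),interpolation=cv2.INTER_CUBIC)
A=np.hstack([big(g,320,136,80,100,5),big(g,185,140,80,100,5)])
cv2.imwrite('pics/crop1.png',A[:,:,::-1])
for n,px in (('die',[346,162]),('die4',[354,215]),('press',[231,185]),('cutter',[305,242]),('bowl',[302,114])):
    print(n,plane(s,px,{'press':.062,'bowl':.06}.get(n,.01)).round(3), g[px[1],px[0]])
E
```

```text
die [[ 0.641 -0.217  0.01 ]] [146 149 149]
die4 [[ 0.464 -0.237  0.01 ]] [88 86 82]
press [[0.553 0.162 0.062]] [58 60 65]
cutter [[ 0.376 -0.075  0.01 ]] [139 138 128]
bowl [[ 0.79  -0.067  0.06 ]] [172 159 142]
```

View pics/crop1.png

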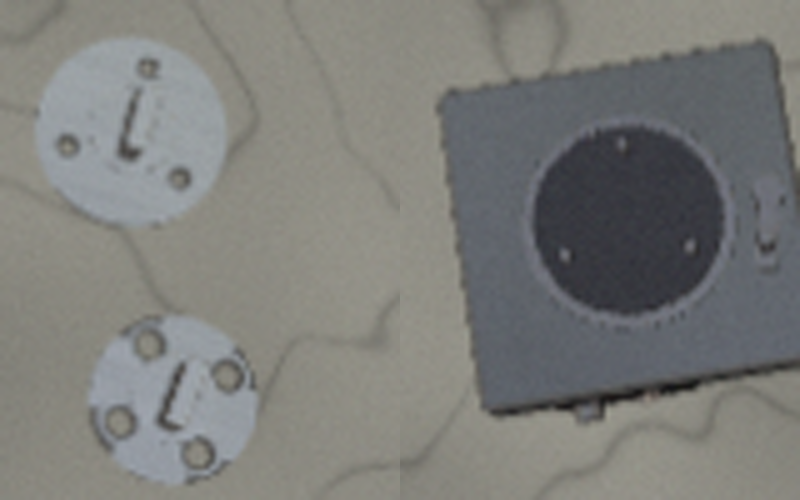

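The crop shows the die's holes at crop pixels (148,69), (67,145) and (179,178). The press's studs are at (622,145), (565,255) and (690,246), its top corners at (448,97), (765,45) and (490,408), and the catch lies at the right, pin end at about (768,250).

```bash
python3 - <<'E'
from h import *
s=load('top0')
def P(pts,x0,y0,z): return plane(s,(np.array(pts,float)+.5)/5-.5+[x0,y0],z)
def ang(v): return np.degrees(np.arctan2(v[:,1],v[:,0])).round(1)
h=P([[148,69],[67,145],[179,178]],320,136,.008); c=h.mean(0)
print('die holes c',c, np.linalg.norm(h-c,axis=1), ang(h-c)); print('die rim c',P([[131,132]],320,136,.010))
st=P([[222,145],[165,255],[290,246]],185,140,.087); c=st.mean(0)
print('studs c',c,np.linalg.norm(st-c,axis=1),ang(st-c)); print('carrier',P([[230,219]],185,140,.075))
k=P([[48,97],[365,45],[90,408]],185,140,.062); print(k,ang(np.array([k[0]-k[2],k[1]-k[0]])),'centre',(k[1]+k[2])/2)
E
```

```text
die holes c [ 0.64251379 -0.21656353  0.008     ] [0.0442931  0.04474889 0.04467899] [ -16.7  103.1 -136.3]
die rim c [[ 0.64099867 -0.21583686  0.01      ]]
studs c [0.5563441  0.16395061 0.087     ] [0.04468657 0.04502316 0.04467078] [   3.8  124.  -115.7]
carrier [[0.55605737 0.16207815 0.075     ]]
[[0.63777371 0.28126906 0.062     ]
 [0.67221512 0.07785911 0.062     ]
 [0.43810426 0.24916056 0.062     ]] [  9.1 -80.4] centre [0.55515969 0.16350984 0.062     ]
```

Call:
step_arm(steps=[[[4.4,-1.6,0.8],[0,0,0]],[[4.4,-1.6,0.8],[0,0,0]],[[4.4,-1.6,0.8],[0,0,0]],[[4.4,-1.6,0.8],[0,0,0]],[[4.4,-1.6,0.8],[0,0,0]],[[4.4,-1.6,0.8],[0,0,0]],[[4.4,-1.6,0.8],[0,0,0]],[[4.4,-1.6,0.8],[0,0,0]],[[4.4,-1.6,0.8],[0,0,0]],[[4.4,-1.6,0.8],[0,0,0]],[[4.4,-1.6,0.8],[0,0,0]],[[4.2,-2.0,0.8],[0,0,0]]], claw=0.2)

```text
clock: 1.65
tool_pos: [0.6441, -0.2161, 0.1611]
eef_rot: [0.984, 0.178, -0.0, 0.0]
contact_force: [0.2, -0.6, -0.1]
opening: 0.598
finger_force: 0.0
```

Call:
step_arm(steps=[[[0,0,0],[0,0,9.3]],[[0,0,0],[0,0,9.3]],[[0,0,0],[0,0,9.3]],[[0,0,0],[0,0,9.3]],[[0,0,0],[0,0,0]]])

```text
clock: 2.28
tool_pos: [0.643, -0.2167, 0.1613]
eef_rot: [0.99, -0.144, -0.0, 0.0]
contact_force: [-0.5, -0.2, -0.9]
opening: 0.602
finger_force: 0.0
```

```bash
python3 - <<'E'
from h import *
s=snap('wrist','w1.png'); st=sensors.get_state(); M=R.from_quat(st['eef_rot']).as_matrix()
print(st['tool_pos'],M.round(3).tolist(),st['q'],st['opening'],st['contact_force'])
x=R.from_euler('z',-16.6,degrees=True)
print(proj(s,[.642,-.2162,0]+x.apply([[0,0,.05],[.022,0,.05],[-.022,0,.05],[.045,0,.01],[-.0225,.039,.01],[-.0225,-.039,.01]])).round(1).tolist())
E
```

```text
[ 0.64302827 -0.21674452  0.16140945] [[0.959, -0.283, -0.001], [-0.283, -0.959, -0.0], [-0.001, 0.0, -1.0]] [ 0.21408399  0.87388139  0.08500138  1.47799296 -0.090955    0.79419702
 -1.52528589] 0.6013408593478997 [ 0.90388032 -0.28330312 -0.05565866]
[[256.6, 194.3], [256.6, 166.1], [256.6, 221.1], [256.8, 130.1], [213.6, 205.6], [299.8, 205.7]]
```

View pics/w1.png

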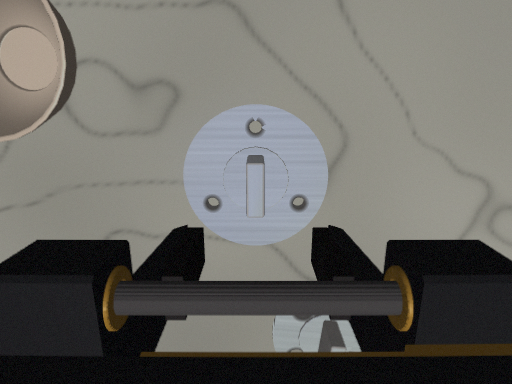

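The wrist view shows the tool lined up with the bar (column 256). The holes at (256,127), (213,202) and (299,202) are about 3 px ahead of where I predicted, so I'll shift 1.5 mm and descend.

Call:
step_arm(steps=[[[0.15,0,2],[0,0,0]],[[0,0,2],[0,0,0]],[[0,0,2],[0,0,0]],[[0,0,2],[0,0,0]],[[0,0,1.5],[0,0,0]],[[0,0,1.5],[0,0,0]],[[0,0,1.5],[0,0,0]],[[0,0,0],[0,0,0]]])

```text
clock: 3.32
tool_pos: [0.6437, -0.2171, 0.0353]
eef_rot: [0.989, -0.145, -0.001, -0.0]
contact_force: [0.5, -0.0, 0.6]
opening: 0.598
finger_force: 0.0
```

Call:
step_arm(steps=[[[0,0,0],[0,0,0]],[[0,0,0],[0,0,0]],[[0,0,0],[0,0,0]],[[0,0,0],[0,0,0]],[[0,0,0],[0,0,0]],[[0,0,0],[0,0,0]]], claw=-1, grip_force=30)

```text
clock: 4.08
tool_pos: [0.6452, -0.2164, 0.0372]
eef_rot: [0.99, -0.144, 0.0, -0.001]
contact_force: [0.8, 2.9, 3.0]
opening: 0.155
finger_force: 30.0
```

Call:
step_arm(steps=[[[0,0,-2],[0,0,0]],[[0,0,-3.5],[0,0,0]],[[0,0,-3.5],[0,0,0]],[[0,0,-3.5],[0,0,0]],[[0,0,-3.5],[0,0,0]],[[0,0,-1.5],[0,0,0]],[[0,0,0],[0,0,-5.2]],[[0,0,0],[0,0,-5.2]],[[0,0,0],[0,0,-5.2]],[[0,0,0],[0,0,-5]],[[0,0,0],[0,0,0]]])

```text
clock: 5.45
tool_pos: [0.6435, -0.2178, 0.2108]
eef_rot: [0.999, 0.034, -0.001, -0.0]
contact_force: [0.1, -0.2, -4.7]
opening: 0.155
finger_force: 30.0
```

Call:
step_arm(steps=[[[-1.8,-3.2,0],[0,0,0]],[[-1.8,-3.2,0],[0,0,0]],[[-1.8,-3.2,0],[0,0,0]],[[-1.8,-3.2,0],[0,0,0]],[[-1.8,-3.2,0],[0,0,0]],[[-1.8,-3.2,0],[0,0,0]],[[-1.8,-3.2,0],[0,0,0]],[[-1.8,-3.2,0],[0,0,0]],[[-1.8,-3.2,0],[0,0,0]],[[-1.8,-3.2,0],[0,0,0]],[[-1.8,-3.2,0],[0,0,0]],[[-1.4,-3.2,0],[0,0,0]]])

```text
clock: 6.95
tool_pos: [0.4059, 0.1517, 0.2119]
eef_rot: [0.999, 0.033, 0.0, 0.0]
contact_force: [0.2, -0.0, -4.2]
opening: 0.157
finger_force: 30.0
```

Call:
step_arm(steps=[[[0,0,0],[0,0,0]],[[0,0,0],[0,0,0]]])

```text
clock: 7.2
tool_pos: [0.4071, 0.1506, 0.2118]
eef_rot: [0.999, 0.034, 0.0, 0.0]
contact_force: [-0.2, -0.5, -3.8]
opening: 0.16
finger_force: 30.0
```

```bash
python3 - <<'E'
from h import *
s=snap('wrist','w2.png'); st=sensors.get_state(); M=R.from_quat(st['eef_rot']).as_matrix()
print(st['tool_pos'],M.round(3).tolist(),st['contact_force'],st['opening'])
x=R.from_euler('z',4.0,degrees=True)
print(proj(s,[.5563,.1635,0]+x.apply([[0,0,.075],[.045,0,.088],[-.0225,.039,.088],[-.0225,-.039,.088]])).round(1).tolist())
E
```

```text
[0.40724213 0.15009358 0.21181996] [[0.998, 0.067, 0.001], [0.067, -0.998, -0.001], [0.001, 0.001, -1.0]] [ 0.72356035 -0.422492   -4.54458471] 0.1540040341683896
[[252.7, -15.9], [252.0, -100.0], [197.1, 13.9], [308.2, 13.6]]
```

View pics/w2.png

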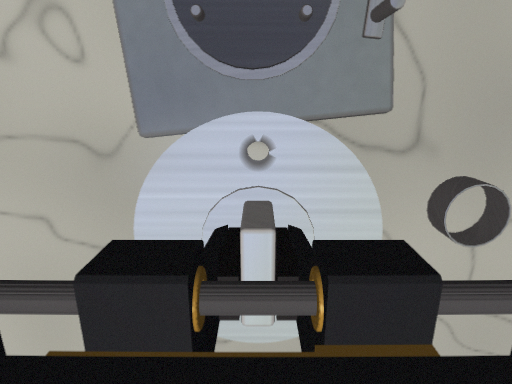

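The view shows the rear studs at (196,10) and (307,11), the held die's front hole at about (258,151), and the die's rim spanning columns 134 to 383. The catch pin is at the upper right.

```bash
python3 - <<'E'
from h import *
s=load('w2'); st=sensors.get_state(); T=st['tool_pos']; M=R.from_quat(st['eef_rot']).as_matrix()
b=plane(s,[[196,10],[307,11]],.0885); d=b[0]-b[1]; yaw=np.degrees(np.arctan2(d[1],d[0]))-90
x=np.array([np.cos(np.radians(yaw)),np.sin(np.radians(yaw)),0]); c=b.mean(0)+.0225*x
print('studs',b,np.linalg.norm(d),'yaw',yaw,'centre',c)
zt=T[2]-.0265
h=plane(s,[[258,150]],zt)[0]; rim=plane(s,[[134,228],[383,228],[258,111]],zt)
tool=lambda p:(M.T@(p-T)*1000).round(1)
print('hole in tool',tool(h),'rim',[tool(p) for p in rim])
print('stud centre tool',tool(c))
g=s['img'][120:185,220:300];print('tool yaw',np.degrees(np.arctan2(M[1,0],M[0,0])))
# pin
s0=load('top0'); print('pin?',plane(s0,[(368+.5)/5-.5+185,(250+.5)/5-.5+140],.111))
E
```

```text
studs [[0.53345582 0.20155006 0.0885    ]
 [0.53802379 0.12409698 0.0885    ]] 0.07758766699508332 yaw 3.3752373938640545 centre [0.55820078 0.16414821 0.0885    ]
hole in tool [45.6  0.4 26.5] rim [array([  5.6, -62.8,  26.5]), array([ 5.7, 64.2, 26.5]), array([63.6,  0.3, 26.5])]
stud centre tool [151.5  -4.1 123.4]
tool yaw 3.816434465210069
pin? [[0.53058568 0.07515065 0.111     ]]
```

Call:
step_arm(steps=[[[3,-0.1,0],[0,0,0]],[[3,-0.1,0],[0,0,0]],[[3,-0.1,0],[0,0,0]],[[3,-0.1,0],[0,0,0]],[[3.1,-0.05,0],[0,0,0]],[[0,0,2],[0,0,0]],[[0,0,2],[0,0,0]],[[0,0,2],[0,0,0]],[[0,0,1.3],[0,0,0]],[[0,0,0],[0,0,0]],[[0,0,0],[0,0,0]]])

```text
clock: 8.62
tool_pos: [0.5576, 0.1657, 0.1393]
eef_rot: [0.999, 0.034, 0.001, -0.0]
contact_force: [0.5, -0.2, -4.1]
opening: 0.153
finger_force: 30.0
```

```bash
python3 - <<'E'
from h import *
st=sensors.get_state(); print(st['tool_pos'],delta([.5581,.1645,.1276]),R.from_quat(st['eef_rot']).as_euler('xyz',degrees=True),st['contact_force'],st['moment'])
E
```

```text
[0.55756303 0.16574632 0.13929708] [0.04355881 0.12810738 1.16975387] [-1.79995436e+02 -7.26585698e-02  3.92408410e+00] [ 0.47290115 -0.21516069 -4.07571417] [-0.03798986 -0.04065633 -0.00222909]
```

Call:
step_arm(steps=[[[0.05,0.08,0.4],[0,0,0]],[[0,0,0.4],[0,0,0]],[[0,0,0.3],[0,0,0]],[[0,0,0.1],[0,0,0]],[[0,0,0.1],[0,0,0]],[[0,0,0.1],[0,0,0]],[[0,0,0],[0,0,0]],[[0,0,0],[0,0,0]]])

```text
clock: 9.62
tool_pos: [0.5576, 0.1652, 0.1248]
eef_rot: [0.999, 0.035, 0.0, 0.0]
contact_force: [0.9, -0.3, -5.1]
opening: 0.156
finger_force: 30.0
```

Call:
step_arm(steps=[[[0,0,0.1],[0,0,0]],[[0,0,0.1],[0,0,0]],[[0,0,0],[0,0,0]]])

```text
clock: 10.0
tool_pos: [0.558, 0.1653, 0.1228]
eef_rot: [0.999, 0.034, 0.001, -0.0]
contact_force: [1.6, -0.7, -4.4]
opening: 0.156
finger_force: 30.0
```

Call:
step_arm(steps=[[[0,0,0.1],[0,0,0]],[[0,0,0.1],[0,0,0]],[[0,0,0.1],[0,0,0]],[[0,0,0],[0,0,0]]])

```text
clock: 10.5
tool_pos: [0.558, 0.1653, 0.1198]
eef_rot: [0.999, 0.034, 0.001, -0.0]
contact_force: [2.3, 0.5, -3.9]
opening: 0.16
finger_force: 30.0
```

Call:
step_arm(steps=[[[0.03,0,0.1],[0,0,0]],[[0,0,0.1],[0,0,0]],[[0,0,0.1],[0,0,0]],[[0,0,0],[0,0,0]]])

```text
clock: 11.0
tool_pos: [0.558, 0.1653, 0.1167]
eef_rot: [0.999, 0.035, 0.0, -0.0]
contact_force: [2.8, 0.7, -3.8]
opening: 0.154
finger_force: 30.0
```

```bash
python3 - <<'E'
from h import *
st=sensors.get_state(); print(st['tool_pos'],st['contact_force'],st['moment'],R.from_quat(st['eef_rot']).as_euler('xyz',degrees=True))
E
```

```text
[0.55803403 0.16525906 0.11668455] [ 2.81924124  0.74329503 -3.81066227] [ 0.12458308 -0.68455683 -0.02828835] [-1.79999625e+02 -3.17776805e-02  3.95901448e+00]
```

Call:
step_arm(steps=[[[0.05,0,0.1],[0,0,0]],[[0,0,0.1],[0,0,0]],[[0,0,0.1],[0,0,0]],[[0,0,0.1],[0,0,0]],[[0,0,0],[0,0,0]]])

```text
clock: 11.62
tool_pos: [0.5582, 0.1652, 0.1125]
eef_rot: [0.999, 0.035, -0.0, 0.0]
contact_force: [1.8, -0.3, -4.1]
opening: 0.158
finger_force: 30.0
```

Call:
step_arm(steps=[[[0,0,0.1],[0,0,0]],[[0,0,0],[0,0,0]]])

```text
clock: 11.88
tool_pos: [0.5581, 0.1652, 0.1121]
eef_rot: [0.999, 0.034, -0.0, 0.0]
contact_force: [0.0, -0.5, 2.1]
opening: 0.16
finger_force: 30.0
```

Seat contact came at the right height (0.112 m), so the die is home. I'll release it and rise.

Call:
step_arm(steps=[[[0,0,0],[0,0,0]],[[0,0,0],[0,0,0]],[[0,0,0],[0,0,0]],[[0,0,0],[0,0,0]]], claw=0.1)

```text
clock: 12.38
tool_pos: [0.5581, 0.1652, 0.1116]
eef_rot: [0.999, 0.035, -0.0, 0.0]
contact_force: [-0.2, -0.0, -0.6]
opening: 0.548
finger_force: 0.0
```

Call:
step_arm(steps=[[[0,0,-1],[0,0,0]],[[0,0,-2],[0,0,0]],[[0,0,-3],[0,0,0]],[[0,0,-3],[0,0,0]],[[-2,1,-3],[0,0,0]],[[-4,1,-2],[0,0,0]],[[-4,1,0],[0,0,0]],[[0,0,0],[0,0,0]],[[0,0,0],[0,0,0]]])

```text
clock: 13.5
tool_pos: [0.4616, 0.1288, 0.2524]
eef_rot: [0.999, 0.035, 0.001, -0.0]
contact_force: [0.3, 1.7, 0.3]
opening: 0.552
finger_force: 0.0
```

```bash
python3 - <<'E'
from h import *
s=snap('wrist','w3.png'); st=sensors.get_state()
print(st['tool_pos'],st['opening'],st['contact_force'])
y=R.from_euler('z',9.3,degrees=True); c=np.array([.5575,.1645,0])
print('post',c+y.apply([0,-.09,0]),proj(s,c+y.apply([[0,-.09,.094],[-.036,-.09,.1295],[-.0338,-.0777,.1295]])).round(1).tolist())
E
```

```text
[0.46191803 0.12895134 0.25214755] 0.5522102762584246 [0.14762442 0.48370909 0.13617939]
post [0.57204434 0.07568299 0.        ] [[330.8, 52.6], [342.9, 97.5], [326.2, 96.0]]
```

View pics/w3.png

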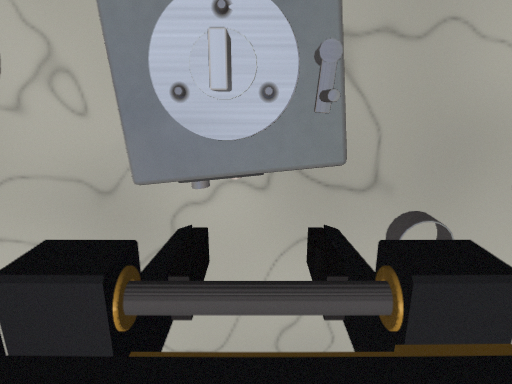

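The view shows the die home with all three studs in its holes. The catch post is at (331,48) and the pin's top at (334,95).

```bash
python3 - <<'E'
from h import *
s=load('w3'); p=plane(s,[[334,95]],.1295)[0]; st=sensors.get_state()
y=R.from_euler('z',9.3,degrees=True); c=np.array([.558,.165,0]); post=c+y.apply([0,-.09,0])
q=y.inv().apply(p-post)[:2]; th=np.arctan2(q[1],-q[0]); print('pin',p,'post',post,plane(s,[[331,48]],.097),'r',np.hypot(*q),'theta',th)
T=R.from_quat(st['eef_rot'])*R.from_euler('z',37,degrees=True)
print('to pin, present axes',delta([p[0],p[1],.16]),T.as_matrix().round(3).tolist())
w=[post+y.apply(.036*np.array([-np.cos(t),np.sin(t),0])) for t in np.linspace(th,1.60,10)]
print((T.inv().apply(np.diff(w,axis=0))*100).round(2).tolist())
E
```

```text
pin [0.53782249 0.07669804 0.1295    ] post [0.57254434 0.07618299 0.        ] [[0.57509752 0.07657318 0.097     ]] r 0.03472567409566633 theta 0.17714825930149042
to pin, present axes [7.19073495 5.74323803 9.2270904 ] [[0.838, -0.545, 0.002], [-0.545, -0.838, 0.001], [0.001, -0.002, -1.0]]
[[-0.26, -0.5, 0.0], [-0.18, -0.54, 0.0], [-0.09, -0.56, 0.0], [-0.0, -0.57, 0.0], [0.08, -0.56, 0.0], [0.17, -0.54, 0.0], [0.26, -0.51, 0.0], [0.33, -0.46, 0.0], [0.4, -0.4, 0.0]]
```

Call:
step_arm(steps=[[[1.8,1.45,0],[0,0,0]],[[1.8,1.45,0],[0,0,0]],[[1.8,1.45,0],[0,0,0]],[[1.8,1.4,0],[0,0,0]],[[0,0,2.5],[0,0,9.2]],[[0,0,2.5],[0,0,9.3]],[[0,0,2.5],[0,0,9.2]],[[0,0,1.7],[0,0,9.3]],[[0,0,0],[0,0,0]],[[0,0,0],[0,0,0]]])

```text
clock: 14.8
tool_pos: [0.5373, 0.0762, 0.1601]
eef_rot: [0.959, -0.283, 0.001, -0.0]
contact_force: [0.3, 0.3, -0.1]
opening: 0.551
finger_force: 0.0
```

```bash
python3 - <<'E'
from h import *
st=sensors.get_state(); print(st['tool_pos'],st['q'],delta([.5378,.0767,.122]),R.from_quat(st['eef_rot']).as_matrix().round(3).tolist())
E
```

```text
[0.53734535 0.07620653 0.1600833 ] [-0.34403012  0.73706962  0.19836907  1.91781252 -0.27380993  0.51131375
 -2.10077351] [ 0.00754819 -0.06314407  3.8083904 ] [[0.84, -0.543, 0.001], [-0.543, -0.84, 0.0], [0.001, -0.001, -1.0]]
```

Next I'll descend around the pin and grip it lightly.

Call:
step_arm(steps=[[[0,-0.05,1],[0,0,0]],[[0,0,1],[0,0,0]],[[0,0,1],[0,0,0]],[[0,0,0.7],[0,0,0]],[[0,0,0],[0,0,0]]])

```text
clock: 15.42
tool_pos: [0.5362, 0.0763, 0.122]
eef_rot: [0.959, -0.284, -0.001, 0.0]
contact_force: [-0.1, 0.4, 0.1]
opening: 0.549
finger_force: 0.0
```

Call:
step_arm(steps=[[[0,0,0],[0,0,0]],[[0,0,0],[0,0,0]],[[0,0,0],[0,0,0]],[[0,0,0],[0,0,0]],[[0,0,0],[0,0,0]]], claw=-1, grip_force=10)

```text
clock: 16.05
tool_pos: [0.5373, 0.0766, 0.1229]
eef_rot: [0.959, -0.284, 0.001, -0.0]
contact_force: [2.0, 0.5, -0.2]
opening: 0.104
finger_force: 10.0
```

Call:
step_arm(steps=[[[-0.26,-0.5,0],[0,0,0]],[[-0.18,-0.54,0],[0,0,0]],[[-0.09,-0.56,0],[0,0,0]],[[0,-0.57,0],[0,0,0]],[[0.08,-0.56,0],[0,0,0]],[[0,0,0],[0,0,0]]])

```text
clock: 16.8
tool_pos: [0.5465, 0.1033, 0.1224]
eef_rot: [0.959, -0.284, -0.002, -0.0]
contact_force: [-5.6, 0.9, 3.9]
opening: 0.108
finger_force: 10.0
```

Call:
step_arm(steps=[[[0.17,-0.54,0],[0,0,0]],[[0.26,-0.51,0],[0,0,0]],[[0.33,-0.46,0],[0,0,0]],[[0.4,-0.4,0],[0,0,0]],[[0,0,0],[0,0,0]],[[0,0,0],[0,0,0]]])

```text
clock: 17.55
tool_pos: [0.5682, 0.1117, 0.1225]
eef_rot: [0.959, -0.284, 0.0, -0.0]
contact_force: [-2.9, -0.2, -1.9]
opening: 0.11
finger_force: 10.0
```

```bash
python3 - <<'E'
from h import *
st=sensors.get_state(); T=st['tool_pos']
y=R.from_euler('z',9.3,degrees=True); post=np.array([.5725,.0762,0])
q=y.inv().apply(T-post); print(T,q,np.arctan2(q[1],-q[0]),np.hypot(q[0],q[1]),st['contact_force'],st['opening'])
E
```

```text
[0.56823731 0.11168659 0.12250627] [0.00152811 0.03570901 0.12250627] 1.6135636425983995 0.035741695456103235 [-2.92430496 -0.16338731 -1.8961254 ] 0.10990977955005958
```

The pin is at about 1.6 rad by TCP position, so the catch is at its stop. I'll release, retreat and check.

Call:
step_arm(steps=[[[0,0,0],[0,0,0]],[[0,0,0],[0,0,0]],[[0,0,0],[0,0,0]],[[0,0,0],[0,0,0]]], claw=-0.4)

```text
clock: 18.05
tool_pos: [0.5683, 0.1114, 0.1229]
eef_rot: [0.959, -0.284, 0.0, -0.0]
contact_force: [-0.7, 0.4, 0.8]
opening: 0.299
finger_force: 0.0
```

Call:
step_arm(steps=[[[0,0,-1],[0,0,0]],[[0,0,-2],[0,0,0]],[[0,0,-3],[0,0,0]],[[0,0,-4],[0,0,0]],[[0,0,-3],[0,0,0]],[[-4,0,0],[0,0,-9]],[[-3,0,0],[0,0,-9]],[[-3,0,0],[0,0,-9]],[[0,0,0],[0,0,-9]],[[0,0,0],[0,0,0]],[[0,0,0],[0,0,0]]])

```text
clock: 19.42
tool_pos: [0.4785, 0.153, 0.2531]
eef_rot: [1.0, 0.024, 0.0, 0.0]
contact_force: [-0.2, 0.6, -0.9]
opening: 0.302
finger_force: 0.0
```

```bash
python3 - <<'E'
from h import *
s=snap('wrist','w4.png'); t=snap('top','t4.png'); st=sensors.get_state(); print(st['tool_pos'],st['contact_force'],st['finger_force'])
post=np.array([.5725,.0762,0]);y=R.from_euler('z',9.3,degrees=True)
print('pin top at stop',proj(s,[post+y.apply([0,.036,.1295])]).round(1))
E
```

```text
[0.47839871 0.15304401 0.25279192] [-0.59907463 -0.58561591 -0.1905934 ] 0.0
pin top at stop [[318.8  75.5]]
```

View pics/w4.png

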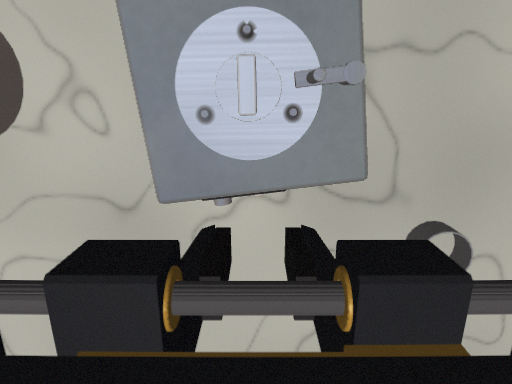

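The catch lies over the die's rim, with its pin at (319,75) as predicted for the stop. The studs show in all three holes, and the gripper is clear.

```bash
python3 -c "
from plant import finish_job; print(finish_job())"
```

```text
the job is handed in; nothing more can be done
None
```

The three-hole die is home on the studs, the catch is swung in to its stop over the rim, the gripper is clear of everything, and the job is handed in (about 19.5 s on the robot's clock; no verdict was returned).

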